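Slide the round blank into its die

TASK

Slide the loose round steel blank from the middle of the raised die table into the die whose cavity has its round outline, until it has dropped fully home and lies flat in the cavity. Push it along the steel, do not pick it up, and do not disturb the tape roll and the screw tin beside the table.

Things in the scene. Friction and masses are not known exactly. Their poses are not given: they have to be found in the camera images.
- blank: Loose plain steel disc, 74 mm diameter, 8 mm thick, about 0.25 kg, lying flat on the middle deck of the die table. Origin at the centre of its underside, z up through its thickness.
- blank_center (a point): Centre of the disc, at half its thickness (4 mm above its underside).
- die_table: Fixed grey pedestal with an overhanging aluminium carrier plate 114 x 278 mm (x by y; underside 50, top 62 mm above the bench). Origin at bench level under the plate's centre; x across, y along it, z up. In its middle a flat deck; at each end a die, centred 92.5 mm from the origin along +y or -y, its face 78 mm above the bench. No side walls: a blank pushed over the sides falls off.
- deck_top (a point): Centre of the top of the plain aluminium deck, 110 x 94 mm (table x by y), 78.8 mm above the bench, so 0.8 mm above the faces of the dies beside it. The blank starts on it.
- stops_plus (a point): Midway between the two upright steel stop pins at the table's +y end, at the height of the die's face. Pins 8 mm diameter, rising 10 mm over the face, 49 mm between centres, 35 mm outward of the die's centre: a blank pushed outward against both lies over the cavity, within 2 mm of its centre.
- stops_minus (a point): The same point between the two stop pins at the table's -y end.
- round_die: Fixed dark steel die plate 110 x 90 x 16 mm with a round cavity of 79 mm diameter, 8 mm deep, slightly chamfered mouth, at its centre (at either end of the table; axes parallel to the table's). Origin at the centre of its underside, 62 mm above the bench.
- round_die_seat (a point): Centre of the flat floor of the round cavity, 70 mm above the bench. A blank a few mm off centre can hang with one edge on the rim; a further nudge or a light press from above on that edge seats it.
- square_die: Fixed dark steel die plate of the same size with a square cavity 60 x 60 mm, 8 mm deep, too small for the blank, at the other end of the table. Origin at the centre of its underside.
- tape_roll: Loose roll of black tape, 65 mm diameter, 19 mm high, on the bench next to the table, to the left of the table. Origin at the centre of its underside. To be left alone.
- tin: Loose round white screw tin with lid, 65 mm diameter, 35 mm high, on the bench behind the table (farther from the robot), partly overhung by it in some starts. Origin at the centre of its underside. To be left alone.

How it is judged:
At the end, for the whole second after the job is handed in: The blank lies in the round cavity: its centre within 5 mm of the cavity's centre seen from above, its underside within 2 mm of the cavity floor, flat within 0.05 rad, and at rest (horizontal distance between blank_center and round_die_seat below 0.005 m and z of blank_center in the frame of round_die_seat below 0.006 m and angle between the z axis of blank and the z axis of round_die, either way round below 0.05 rad and linear speed of blank below 0.02 m/s); the robot touches nothing.
It fails at once if the blank is picked up: its centre rises more than 20 mm above where it lay on the deck (z of blank_center in the frame of die_table above 0.1028 m).
It fails at once if the tape roll is moved more than 30 mm (distance of tape_roll from where it was at the start of the episode above 0.03 m).
It fails at once if the tin is moved more than 30 mm (distance of tin from where it was at the start of the episode above 0.03 m).
It also fails if it takes over 45 s, if anything falls off the work surface, if the arm or the gripper's body presses on something with over 40 N, if the wrist force passes 120 N, or if a joint passes its speed limit or range.

ROBOT

A 6-joint arm with a two-finger parallel gripper is mounted at the origin on a cart in front of the work surface, level with it; the furniture and walls round the work are solid. World frame = base frame: x ahead of the robot, y to its left, z up, the work surface at z = 0. Lengths are in m, angles in rad, forces in N, time in s.
With the tool pointing down it reaches from about 0.275 to 0.75 m from the base axis. Payload 10.2 kg.
Tool frame: the origin (TCP) lies midway between the tips of the shut fingers; the grasp point (between the pads) lies 19 mm behind it; z points along the fingers, y is the direction in which the jaws open and shut (so a half turn about z gives the same grasp; the last joint's range is limited). The gripper opens to 85 mm and grips with 20 to 120 N. Pads are 22 mm wide; open, the fingers measure 114 mm over their backs; the gripper's body (76 mm by 85 mm) begins 54 mm behind the grasp point. The pads swing forward as they close: fully open they stand 13 mm farther back than shut.
Start: joints at [-1.432, 0.313, 1.498, -0, 1.331, -0.223], TCP at [0.186, -0.491, 0.207] pointing down, gripper open.
Joint ranges: [-2.94, 2.94], [-0.97, 2.17], [0.19, 2.56], [-1.23, 4.37], [0.02, 3.11], [-2.88, 2.88]. Speed limits (rad/s): [2.39, 2.39, 3.01, 3.14, 3.14, 3.14].

INTERFACE

Orientations are given as a 3x3 rotation matrix whose columns are the frame's x, y, z axes.
In Python, from station import * gives the robot as it stands.
- The arm moves only by the tool arm_command, never from a script. Its arguments are lists of equal length, an entry for each row: "delta_pos": the shift along the tool's x, y, z in mm, a list of three; "roll": the turn about the tool's z in rad. In form: {"delta_pos": [[dx, dy, dz], ...], "roll": [roll, ...]}. A call has exactly 8 rows; each row is the pose to reach, as a shift and turn from the pose commanded when the call began, along the tool's axes at that moment; what a row does not reach only later rows make up. A row lasts 1/8 s, in which the tool goes at most 62.5 mm and 10.7 degrees, less where a joint would pass 70% of its speed; a pose out of reach is approached as far as the arm can. A call with a gripper value outside its range is refused whole. "fingers" is the gripper command: -1 is shut, 1 is fully open, values between are in proportion, set as the call begins (left out, the last holds). The fingers move at their own pace and stop on an object; "force" is the grip in N (left out, the last holds). Time passes only in rows, so rows that repeat a pose let the fingers close, or fill a call up. It gives the time, the measured TCP pose, the force and the opening at its end, in the units of the state.
- sense(): the state, without advancing time (a new reading comes with each control period).
- read_camera(name): name is "scene" or "top" or "wrist"; returns (picture, depth): 420x560x3 uint8, red, green, blue; 420x560 float32, m along the optical axis (not along the pixel's ray), 0 where there is no reading.
- camera_model(name): a dict with "vfov" (degrees; the focal length in pixels is half the picture's height over the tangent of half this angle, whatever the lens; pixels are square), "cx", "cy" (the principal point, pixels), "k1" (the pictures are not rectified: a ray, as slopes to the right and down, at radius r is drawn at 1 + k1 r^2 times it, then the intrinsics apply), "pose" (4x4, takes a point from camera to world coordinates). Camera axes: x right, y down, z forward; pixel columns grow to the right and rows downward; lengths in m; the calibration is good to about 2 mm. A picture is of the moment at which its call begins: read the wrist's pose just before it. camera_model takes no time and is no camera call; for the wrist camera it gives the pose at the moment of the call.
- close_job(): hands the job in, once; it reports no verdict.
The state is a dict: "time_s": time; "joint_pos": joint angles; "joint_vel": joint speeds; "joint_efforts": joint torques, N m; "tool_pos": TCP position; "tool_rot": TCP orientation; "ft_force": force on the tool from outside, world axes, zero at the start; "moment": the same for the moment, N m; "grip_width": finger opening in m.
Only numpy, scipy, OpenCV 4.12 (cv2) and the standard library are available. Lean on these libraries where they do the work, as an engineer would, in place of code of your own. Each camera call takes 0.05 s, during which the arm holds its last target.

## Working session

There is one attempt and no reset: what is moved stays moved. The work goes in short steps, Python scripts to look and compute and a tool call to move; the robot and the scene stay as the last step left them, time stands still between calls to the robot, and variables do not carry over. Pictures are saved under pics/ and viewed, and the job is handed in when it is done.

Besides the shell and the picture viewer there is one more tool, called after ">>>" as name(argument=value, ...) on one line, values as JSON. arm_command: Moves the arm, as the interface text tells. Its arguments: {"type":"object","properties":{"delta_pos":{"type":"array"},"roll":{"type":"array"},"fingers":{"type":"number"},"force":{"type":"number"}},"required":["delta_pos","roll"]}

```bash
ls; mkdir -p pics; python3 - <<'E'
from station import *
import cv2,numpy as np
s=sense();print(s)
for n in ["scene","top"]:
    p,d=read_camera(n);m=camera_model(n);print(n,m)
    cv2.imwrite(f"pics/{n}0.png",p[:,:,::-1]);np.save(f"{n}_d0.npy",d);np.save(f"{n}_p0.npy",p)
E
```

```text
pics
{'time_s': 0.0, 'joint_pos': array([-1.43241597e+00,  3.13453985e-01,  1.49843556e+00, -1.50132929e-05,
        1.33102623e+00, -2.23399476e-01]), 'joint_vel': array([ 1.52100835e-03, -4.84487810e-04,  1.33897934e-06,  1.68548008e-03,
        1.30358959e-03,  2.51813013e-03]), 'joint_efforts': array([-1.20981902e-03, -4.12269759e+01, -2.59738719e+01, -2.22146587e-04,
        4.20605953e-03, -9.22429450e-06]), 'tool_pos': array([ 0.18576138, -0.49072162,  0.20623364]), 'tool_rot': array([[ 9.35267114e-01,  3.53942632e-01, -1.96953733e-04],
       [ 3.53942576e-01, -9.35266240e-01,  1.30845529e-03],
       [ 2.78913932e-04, -1.29346552e-03, -9.99999125e-01]]), 'ft_force': array([ 0.82119363, -0.45939783,  1.16315396]), 'moment': array([ 0.0280664 , -0.00823947,  0.01959794]), 'grip_width': 0.08518428582923475}
scene {'vfov': 53.274011205424934, 'cx': 277.6295066195363, 'cy': 209.73417335143185, 'k1': -0.01987071900725146, 'pose': array([[-0.79597023, -0.28485108,  0.53412663,  0.09174048],
       [-0.60487002,  0.40887553, -0.68333963,  0.96919816],
       [-0.02374128, -0.86699519, -0.49775063,  0.48703118],
       [ 0.        ,  0.        ,  0.        ,  1.        ]])}
top {'vfov': 42.163070781146956, 'cx': 285.8662865591027, 'cy': 215.1368308522258, 'k1': -0.2181622209900308, 'pose': array([[-2.24748592e-04, -9.89478204e-01,  1.44681834e-01,
         4.44785216e-01],
       [-9.99969526e-01, -9.06674488e-04, -7.75409294e-03,
         3.96199928e-01],
       [ 7.80368529e-03, -1.44679167e-01, -9.89447847e-01,
         9.41485220e-01],
       [ 0.00000000e+00,  0.00000000e+00,  0.00000000e+00,
         1.00000000e+00]])}
```

View pics/scene0.png

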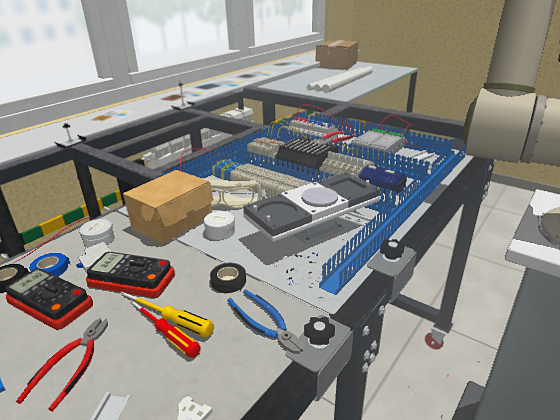

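View pics/top0.png

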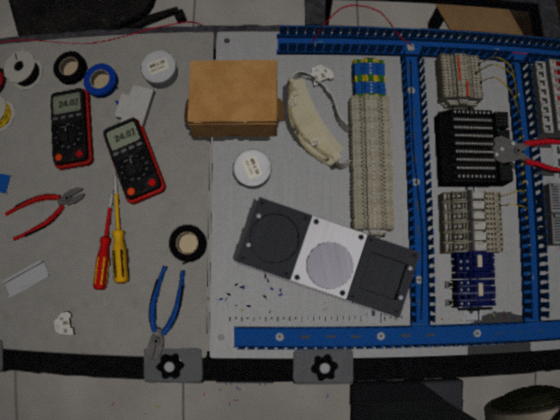

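The top view shows the table tilted, with the blank near (330,265), the round cavity near (272,238) on the left, the square die near (382,280) on the right, the tape roll at (187,243) and the tin at (252,168). I'll enlarge it.

```bash
cat > h.py <<'E'
import numpy as np,cv2
def ray(m,u,v):
    f=210/np.tan(np.radians(m['vfov'])/2)
    K=np.array([[f,0,m['cx']],[0,f,m['cy']],[0,0,1]])
    p=cv2.undistortPoints(np.array([[[u,v]]],float),K,np.array([m['k1'],0,0,0,0]))[0,0]
    return p
def onplane(m,u,v,z):
    x,y=ray(m,u,v);T=m['pose'];d=T[:3,:3]@[x,y,1];o=T[:3,3]
    return o+d*(z-o[2])/d[2]
def proj(m,P):
    f=210/np.tan(np.radians(m['vfov'])/2)
    K=np.array([[f,0,m['cx']],[0,f,m['cy']],[0,0,1]])
    T=np.linalg.inv(m['pose']);rv,_=cv2.Rodrigues(T[:3,:3])
    return cv2.projectPoints(np.atleast_2d(P).astype(float),rv,T[:3,3],K,np.array([m['k1'],0,0,0,0]))[0][:,0]
E
python3 - <<'E'
import numpy as np,cv2
p=np.load('top_p0.npy')[:,:,::-1]
c=p[185:330,225:425];cv2.imwrite('pics/c0.png',cv2.resize(c,None,fx=4,fy=4,interpolation=cv2.INTER_CUBIC))
E
```

```text
(no output)
```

View pics/c0.png

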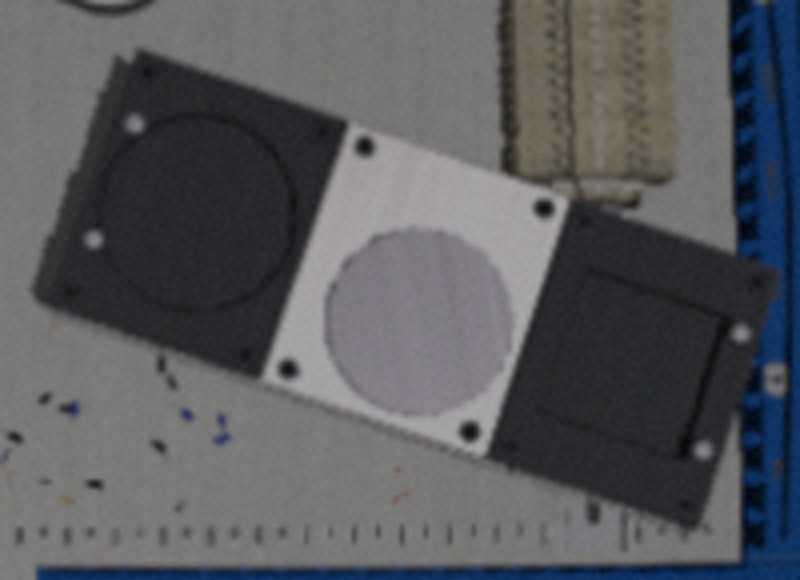

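```bash
python3 - <<'E'
from h import *
from station import camera_model
m=camera_model('top')
def W(x,y,z):return onplane(m,(x+.5)/4-.5+225,(y+.5)/4-.5+185,z)
pins=[W(135,123,.088),W(93,239,.088),W(741,333,.088),W(703,450,.088)]
for p in pins:print(p.round(4))
dk=[W(347,122,.0788),W(570,199,.0788),W(488,460,.0788),W(262,380,.0788)]
for p in dk:print('deck',p.round(4))
sp=(pins[0]+pins[1])/2;sm=(pins[2]+pins[3])/2
ax=(sp-sm)[:2];L=np.linalg.norm(ax);a=ax/L;print('L',L,'axis',a,np.degrees(np.arctan2(a[1],a[0])))
c1=(sp+sm)[:2]/2;c2=np.mean(dk,0)[:2];print(c1,c2)
c=(c1+c2)/2
b=W(419,322,.0868);print('blank',b, 'diams',np.linalg.norm(W(325,322,.0868)-W(513,322,.0868)))
cav=W(197,211,.078);print('cav img',cav,'cav model',c1+a*.0925)
per=np.array([a[1],-a[0]])
for n,q in [('blank',b[:2]),('cav',cav[:2]),('c2',c2)]:print(n,(q-c1)@per*1e3,(q-c1)@a*1e3)
d=np.load('top_d0.npy')
for n,u,v in [('blank',330,265),('deckcorner',350,240),('dieR',300,270)]:
  x,y=ray(m,u,v);z=d[v,u];print(n,(m['pose']@[x*z,y*z,z,1])[:3])
for n,u,v,z in [('tape',187,243,.019),('tin',252,166,.035)]:print(n,onplane(m,u,v,z))
# terminal block etc height
for n,u,v in [('term',372,210),('duct',420,280),('duct2',300,337),('box',230,100)]:
  x,y=ray(m,u,v);z=d[v,u];print(n,(m['pose']@[x*z,y*z,z,1])[:3])
E
```

```text
[0.5692 0.433  0.088 ]
[0.5231 0.4493 0.088 ]
[0.4853 0.1929 0.088 ]
[0.4392 0.2092 0.088 ]
deck [0.571  0.3486 0.0788]
deck [0.5399 0.2592 0.0788]
deck [0.4362 0.2935 0.0788]
deck [0.4681 0.3827 0.0788]
L 0.2543521820867016 axis [0.32970662 0.94408344] 70.74903069662284
[0.50417818 0.32109947] [0.50379191 0.32102084]
blank [0.49047272 0.32117858 0.0868    ] diams 0.07410895402786422
cav img [0.53522924 0.40854337 0.078     ] cav model [0.53467604 0.40842719]
blank -12.965182044852282 -4.4441012372141175
cav 0.4839588066477916 92.79207864699436
c2 -0.3387484422705321 -0.20158782457376898
blank [0.49061139 0.32028259 0.08782177]
deckcorner [0.53058519 0.28742363 0.08193174]
dieR [0.4833082  0.36708229 0.07802279]
tape [0.53137611 0.55801906 0.019     ]
tin [0.66209949 0.44692128 0.035     ]
term [0.58450589 0.24495164 0.04631791]
duct [0.46789272 0.15537094 0.00450149]
duct2 [0.37200213 0.36477376 0.0024169 ]
box [0.7614476  0.4817257  0.08927139]
```

```bash
cat >> h.py <<'E'
def delta(s,P,ang=None):
    R=s['tool_rot'];d=R.T@(np.array(P)-s['tool_pos'])*1e3
    cur=np.degrees(np.arctan2(R[1,0],R[0,0]))
    return d.round(1),cur,(None if ang is None else -np.radians(ang-cur))
B=np.array([.4906,.3212]);C=np.array([.5349,.4085]);A=np.array([.3297,.9441]);U=(C-B)/np.linalg.norm(C-B);UA=np.degrees(np.arctan2(U[1],U[0]))
E
python3 - <<'E'
from station import *
from h import *
s=sense();t=B-U*.046
print(UA,t,delta(s,[*t,.15],UA))
E
```

```text
63.09468551677001 [0.4697842  0.28017924] (array([ 538.5, -620.5,   57.1]), np.float64(20.72947989814588), np.float64(-0.7394123263293922))
```

>>> arm_command(delta_pos=[[538.5, -620.5, 20], [538.5, -620.5, 20], [538.5, -620.5, 20], [538.5, -620.5, 20], [538.5, -620.5, 20], [538.5, -620.5, 20], [538.5, -620.5, 20], [538.5, -620.5, 20]], roll=[-0.74, -0.74, -0.74, -0.74, -0.74, -0.74, -0.74, -0.74], fingers=0.2, force=40)

```text
time_s: 1.1
tool_pos: [0.3589, -0.02, 0.1947]
tool_rot: [[0.452, 0.892, 0.001], [0.892, -0.452, -0.0], [0.0, 0.001, -1.0]]
ft_force: [0.8, -1.0, -0.1]
grip_width: 0.051
```

```bash
python3 - <<'E'
from station import *
from h import *
s=sense();t=B-U*.046
print(s['time_s'],s['tool_pos'],s['grip_width'],s['ft_force'],delta(s,[*t,.13],UA))
E
```

```text
1.1 [ 0.35885532 -0.01999577  0.19471197] 0.050950893850863634 [ 0.823985   -1.04842373 -0.08205739] (array([317.9, -36.9,  64.7]), np.float64(63.10602637103827), np.float64(0.00019793524697002477))
```

>>> arm_command(delta_pos=[[318, -37, 20], [318, -37, 20], [318, -37, 20], [318, -37, 40], [318, -37, 50], [318, -37, 60], [318, -37, 60], [318, -37, 60]], roll=[0, 0, 0, 0, 0, 0, 0, 0])

```text
time_s: 2.1
tool_pos: [0.4694, 0.2773, 0.1354]
tool_rot: [[0.453, 0.891, 0.001], [0.891, -0.453, 0.0], [0.0, 0.001, -1.0]]
ft_force: [0.2, -0.5, -0.4]
grip_width: 0.051
```

```bash
python3 - <<'E'
from station import *
from h import *
m=camera_model('wrist');p,d=read_camera('wrist');cv2.imwrite('pics/w1.png',p[:,:,::-1]);print(m)
p,d=read_camera('top');cv2.imwrite('pics/t1.png',cv2.resize(p[165:330,225:425,::-1],None,fx=3,fy=3,interpolation=cv2.INTER_CUBIC))
s=sense();t=B-U*.046
print(s['time_s'],s['tool_pos'],s['tool_rot'],s['grip_width'],s['ft_force'],delta(s,[*t,.09],UA))
E
```

```text
{'vfov': 71.87807841332744, 'cx': 278.97135530768827, 'cy': 211.70720291084822, 'k1': -0.01130078673373062, 'pose': array([[ 8.91198001e-01, -4.35720284e-01, -1.26150533e-01,
         5.02755398e-01],
       [-4.53614487e-01, -8.55954984e-01, -2.48143027e-01,
         3.40379510e-01],
       [ 1.41772810e-04,  2.78368279e-01, -9.60474404e-01,
         3.01898410e-01],
       [ 0.00000000e+00,  0.00000000e+00,  0.00000000e+00,
         1.00000000e+00]])}
2.2 [0.46966368 0.27740092 0.13568331] [[ 4.53317419e-01  8.91348072e-01  1.38995850e-03]
 [ 8.91348647e-01 -4.53318275e-01  3.61480528e-04]
 [ 9.52298564e-04  1.07507221e-03 -9.99998969e-01]] 0.051400350018972175 [ 0.8138582  -0.2051166   0.57279913] (array([ 2.5, -1.2, 45.7]), np.float64(63.043260608245426), np.float64(-0.0008975339712908345))
```

View pics/w1.png

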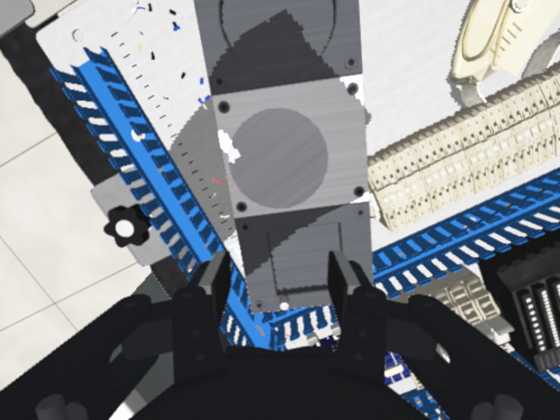

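View pics/t1.png

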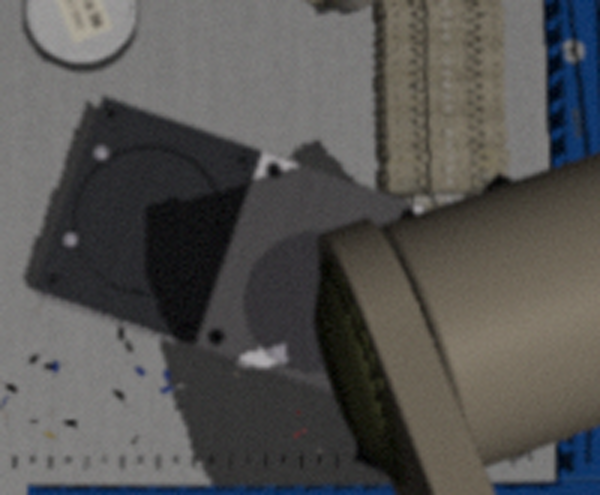

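>>> arm_command(delta_pos=[[0, -1, 15], [0, -1, 30], [0, -1, 42], [0, -1, 48], [0, -1, 50], [0, -1, 52], [0, -1, 54], [0, -1, 54]], roll=[0, 0, 0, 0, 0, 0, 0, 0])

```text
time_s: 3.2
tool_pos: [0.4685, 0.2789, 0.0807]
tool_rot: [[0.452, 0.892, 0.0], [0.892, -0.452, 0.0], [0.0, 0.0, -1.0]]
ft_force: [0.1, -0.3, -0.6]
grip_width: 0.0514
```

```bash
python3 - <<'E'
from station import *
from h import *
m=camera_model('wrist');print(onplane(m,278,158,.0868),onplane(m,280,28,.078))
p,d=read_camera('wrist');np.save('w2d.npy',d);cv2.imwrite('pics/w2.png',cv2.resize(p[60:360,150:450,::-1],None,fx=2,fy=2,interpolation=cv2.INTER_CUBIC))
print(sum(1 for _ in range(1)),[d[v,u] for v,u in [(265,210),(265,346)]])
s=sense();print(s['tool_pos'],s['ft_force'],s['time_s'])
E
```

```text
[0.49402377 0.32802476 0.0868    ] [0.52458855 0.38591243 0.078     ]
1 [np.float32(0.13146174), np.float32(0.13134585)]
[0.46851218 0.27888666 0.08075994] [0.59235085 0.12244599 0.2768814 ] 3.25
```

View pics/w2.png

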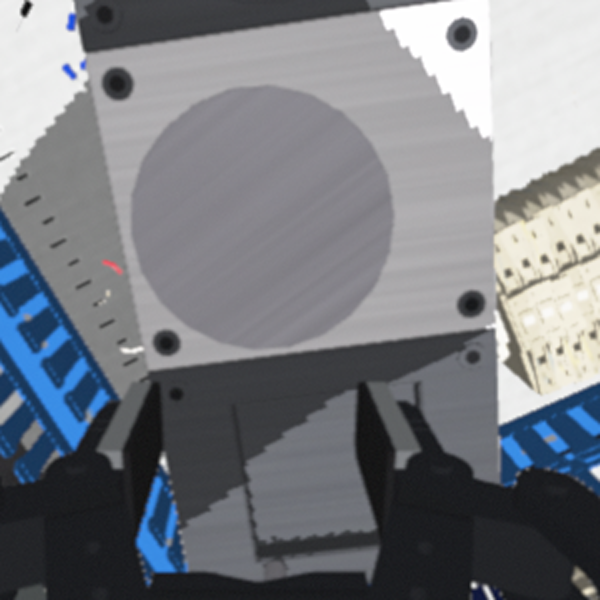

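```bash
python3 - <<'E'
from station import *
from h import *
m=camera_model('wrist')
b=onplane(m,150+263/2,60+217/2,.0868);print('blank by wrist',b)
d=np.load('w2d.npy')
# 3D of finger front points, in world, and in tool frame
s=sense();R=s['tool_rot'];o=s['tool_pos']
for (x,y) in [(140,400),(150,385),(148,420),(385,400),(375,390),(395,425),(110,440),(415,440)]:
  u,v=150+x//2,60+y//2;a=ray(m,u,v);z=d[v,u];P=(m['pose']@[a[0]*z,a[1]*z,z,1])[:3];print((x,y),P.round(4),(R.T@(P-o)*1e3).round(1))
print((R.T@(b-o))*1e3)
E
```

```text
blank by wrist [0.49318241 0.32203844 0.0868    ]
(140, 400) [0.4499 0.3012 0.1227] [ 11.5 -26.7 -41.9]
(150, 385) [0.4509 0.3011 0.1143] [ 11.9 -25.8 -33.5]
(148, 420) [0.4504 0.2971 0.126 ] [  8.1 -24.4 -45.2]
(385, 400) [0.5012 0.2756 0.1234] [ 11.8  30.6 -42.6]
(375, 390) [0.5    0.2755 0.1165] [ 11.2  29.6 -35.7]
(395, 425) [0.5009 0.2751 0.1341] [ 11.3  30.6 -53.3]
(110, 440) [0.4477 0.3023 0.1413] [ 11.5 -29.2 -60.6]
(415, 440) [0.5032 0.2737 0.1406] [ 11.1  33.3 -59.8]
[49.64428331  2.50402139 -6.02943779]
```

```bash
python3 - <<'E'
from station import *
from h import *
m=camera_model('wrist')
d=np.load('w2d.npy');s=sense();R=s['tool_rot'];o=s['tool_pos']
f=210/np.tan(np.radians(m['vfov'])/2);K=np.array([[f,0,m['cx']],[0,f,m['cy']],[0,0,1]])
v,u=np.mgrid[235:300,190:360]
a=cv2.undistortPoints(np.stack([u.ravel(),v.ravel()],1)[:,None].astype(float),K,np.array([m['k1'],0,0,0,0]))[:,0]
z=d[235:300,190:360].ravel();P=np.c_[a[:,0]*z,a[:,1]*z,z,np.ones_like(z)]@m['pose'].T
T=(P[:,:3]-o)@R*1e3
for lo,hi in [(-45,-20),(20,48)]:
  k=(T[:,1]>lo)&(T[:,1]<hi)&(T[:,0]>-13)&(T[:,0]<14)&(T[:,2]<-3)&(z>0)
  q=T[k];i=np.argsort(-q[:,2])[:400:25];print(len(q));print(np.c_[q[i],u.ravel()[k][i],v.ravel()[k][i]].round(1))
E
```

```text
1626
[[  0.3 -24.4 -27.1 231.  267. ]
 [  7.3 -24.2 -29.5 230.  257. ]
 [ 11.5 -25.2 -31.5 227.  251. ]
 [ 11.5 -26.5 -32.7 224.  252. ]
 [ 11.3 -29.8 -33.5 217.  253. ]
 [ 10.6 -24.2 -34.3 228.  255. ]
 [ -0.7 -24.2 -34.9 229.  276. ]
 [ 11.9 -25.9 -35.9 224.  254. ]
 [ -7.7 -24.3 -36.6 229.  290. ]
 [  7.2 -36.2 -37.4 203.  264. ]
 [ -2.4 -24.3 -38.  228.  282. ]
 [ 11.6 -28.7 -38.7 217.  257. ]
 [ -4.3 -24.1 -39.4 228.  287. ]
 [  8.6 -24.3 -40.2 226.  264. ]
 [  8.4 -33.8 -40.8 206.  265. ]
 [  7.6 -34.2 -41.4 205.  267. ]]
1422
[[  1.2  26.6 -26.5 327.  265. ]
 [ -5.4  26.4 -29.6 327.  279. ]
 [ 11.4  28.9 -31.4 334.  251. ]
 [ -7.9  26.6 -32.4 328.  286. ]
 [  1.8  26.6 -33.2 329.  270. ]
 [ -8.1  26.4 -34.  328.  288. ]
 [  7.5  38.  -34.8 353.  261. ]
 [  7.9  35.8 -35.5 349.  261. ]
 [ 12.1  32.9 -36.4 344.  254. ]
 [ 11.3  29.8 -37.1 338.  256. ]
 [ -1.4  26.5 -37.8 330.  280. ]
 [  0.7  26.7 -38.4 331.  277. ]
 [  9.6  26.2 -39.1 331.  261. ]
 [  7.8  38.7 -39.7 357.  265. ]
 [ 11.4  27.3 -40.6 334.  259. ]
 [  3.8  26.6 -41.2 332.  274. ]]
```

```bash
python3 - <<'E'
from station import *
from h import *
m=camera_model('wrist')
d=np.load('w2d.npy')
for (x,y) in [(263,217),(300,250),(430,200),(190,420),(330,450)]:
  u,v=150+x//2,60+y//2;a=ray(m,u,v);z=d[v,u];P=(m['pose']@[a[0]*z,a[1]*z,z,1])[:3];print((x,y),z,P.round(4))
p,dd=read_camera('scene');cv2.imwrite('pics/s2.png',cv2.resize(p[100:260,200:420,::-1],None,fx=3.5,fy=3.5,interpolation=cv2.INTER_CUBIC))
E
```

```text
(263, 217) 0.16066645 [0.493  0.3223 0.0862]
(300, 250) 0.16389261 [0.4983 0.3088 0.0856]
(430, 200) 0.1675184 [0.5381 0.3035 0.078 ]
(190, 420) 0.18843453 [0.4418 0.2727 0.0768]
(330, 450) 0.19966005 [0.4767 0.2378 0.0695]
```

View pics/s2.png

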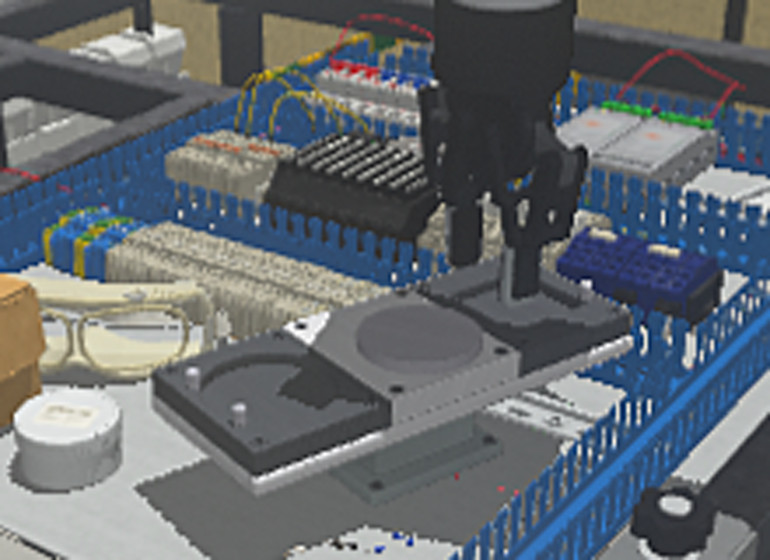

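```bash
python3 - <<'E'
from station import *
from h import *
m=camera_model('scene');s=sense();R=s['tool_rot'];o=s['tool_pos']
for dz in [0,-5,-10,-26]:
  q=[o+R@np.array([.011,y,dz*1e-3]) for y in (-.032,.032)]
  print(dz,((proj(m,q)-[200,100]+.5)*3.5-.5).round())
E
```

```text
0 [[500. 349.]
 [442. 306.]]
-5 [[501. 342.]
 [442. 298.]]
-10 [[501. 334.]
 [443. 291.]]
-26 [[503. 309.]
 [443. 267.]]
```

>>> arm_command(delta_pos=[[0, 0, 2], [0, 0, 4], [0, 0, 6], [0, 0, 8], [0, 0, 10], [0, 0, 12], [0, 0, 14], [0, 0, 14]], roll=[0, 0, 0, 0, 0, 0, 0, 0])

```text
time_s: 4.3
tool_pos: [0.4684, 0.2788, 0.0665]
tool_rot: [[0.452, 0.892, -0.0], [0.892, -0.452, -0.0], [-0.0, -0.0, -1.0]]
ft_force: [-0.1, -0.4, -0.3]
grip_width: 0.0515
```

```bash
cat > look.py <<'E'
from station import *
from h import *
import sys
n=sys.argv[1]
m=camera_model('wrist');s=sense();p,d=read_camera('wrist');R=s['tool_rot'];o=s['tool_pos']
print(s['time_s'],o,s['ft_force'],s['grip_width'])
f=210/np.tan(np.radians(m['vfov'])/2);K=np.array([[f,0,m['cx']],[0,f,m['cy']],[0,0,1]])
v,u=np.mgrid[235:300,190:360]
a=cv2.undistortPoints(np.stack([u.ravel(),v.ravel()],1)[:,None].astype(float),K,np.array([m['k1'],0,0,0,0]))[:,0]
z=d[235:300,190:360].ravel();P=np.c_[a[:,0]*z,a[:,1]*z,z,np.ones_like(z)]@m['pose'].T
T=(P[:,:3]-o)@R*1e3
for lo,hi in [(-45,-20),(20,48)]:
  k=(T[:,1]>lo)&(T[:,1]<hi)&(T[:,0]>8)&(T[:,0]<13)&(P[:,2]>.088)&(z>0)
  print('finger z mm',np.sort(P[k,2])[:60:6].round(4))
im=cv2.resize(p[0:300,140:440,::-1],None,fx=2,fy=2,interpolation=cv2.INTER_CUBIC)
cv2.imwrite(f'pics/w{n}.png',im)
p,dd=read_camera('scene');cv2.imwrite(f'pics/s{n}.png',cv2.resize(p[100:260,200:420,::-1],None,fx=3.5,fy=3.5,interpolation=cv2.INTER_CUBIC))
E
python3 look.py 3
```

```text
4.3 [0.46840271 0.27881627 0.06649347] [-0.08342925 -0.40245547 -0.28275654] 0.051484476616027085
finger z mm [0.0956 0.0979 0.0984 0.0991 0.0995 0.1002 0.1004 0.1009 0.1012 0.1014]
finger z mm [0.0946 0.0974 0.098  0.0986 0.0989 0.0994 0.0996 0.1001 0.1008 0.1011]
```

View pics/s3.png

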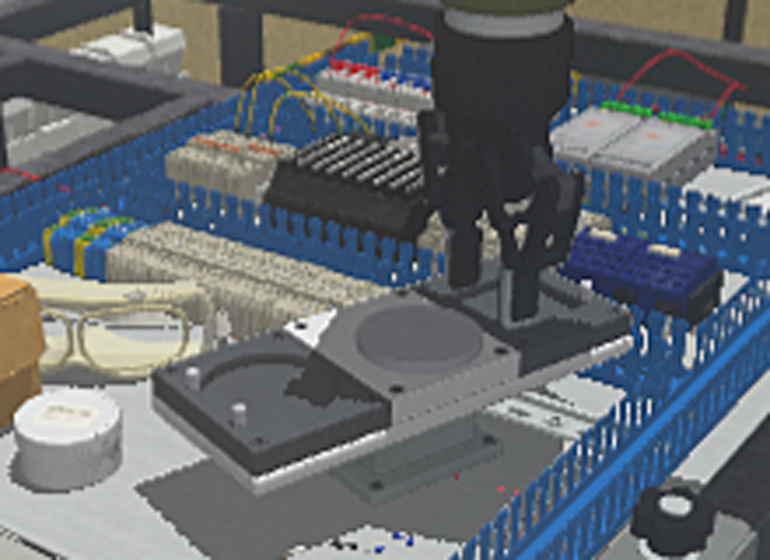

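View pics/w3.png

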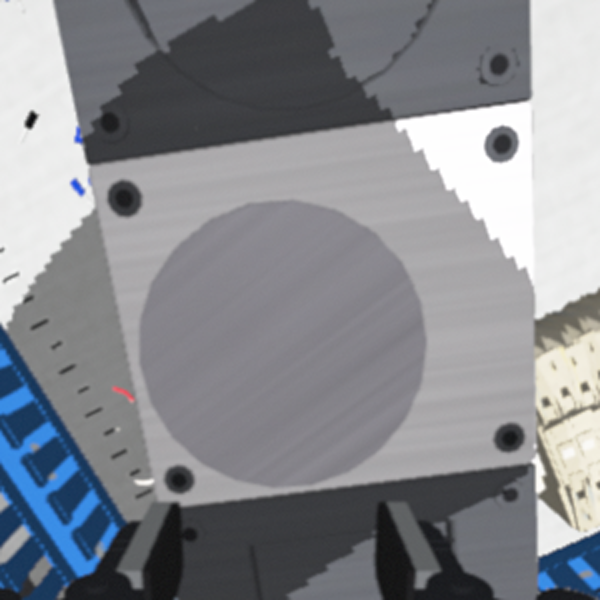

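>>> arm_command(delta_pos=[[0, 0, 2], [0, 0, 4], [0, 0, 5], [0, 0, 6], [0, 0, 7], [0, 0, 8], [0, 0, 9], [0, 0, 10]], roll=[0, 0, 0, 0, 0, 0, 0, 0])

```text
time_s: 5.4
tool_pos: [0.4684, 0.2789, 0.0566]
tool_rot: [[0.452, 0.892, 0.0], [0.892, -0.452, 0.0], [0.0, -0.0, -1.0]]
ft_force: [0.6, 0.6, 0.4]
grip_width: 0.0507
```

```bash
sed -i 's/>.088)/>.080)/' look.py; python3 look.py 4
```

```text
5.4 [0.46844836 0.27885202 0.05657497] [0.63021631 0.6412776  0.35469232] 0.050691510824263306
finger z mm [0.0801 0.088  0.0884 0.089  0.0896 0.0902 0.0905 0.0908 0.0913 0.0915]
finger z mm [0.0843 0.087  0.0884 0.0887 0.0892 0.0895 0.09   0.0904 0.0911 0.0914]
```

View pics/s4.png

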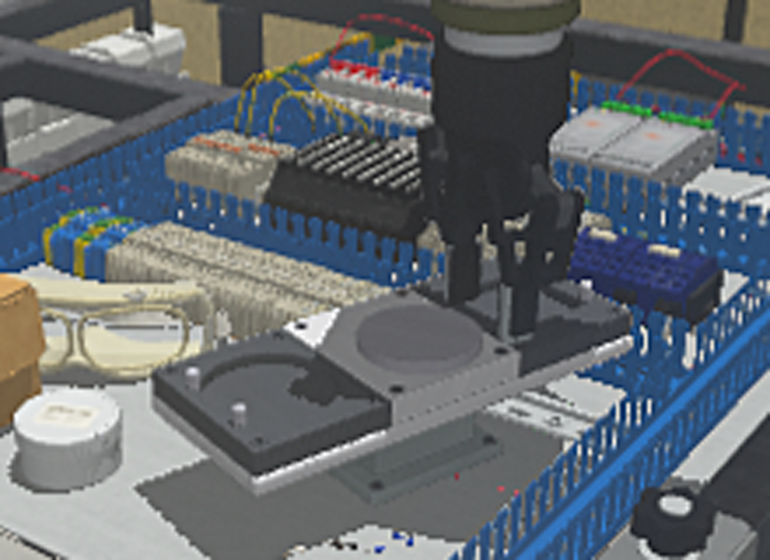

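View pics/w4.png

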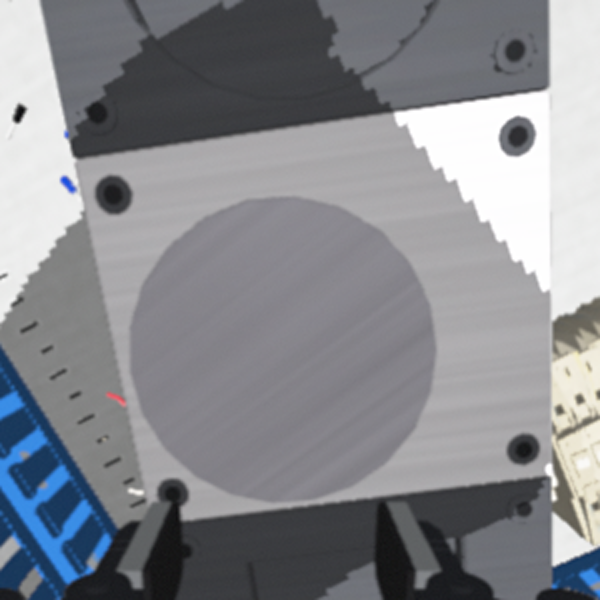

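>>> arm_command(delta_pos=[[0, 0, 1], [0, 0, 2], [0, 0, 3], [0, 0, 4], [0, 0, 4], [0, 0, 4], [0, 0, 4], [0, 0, 4]], roll=[0, 0, 0, 0, 0, 0, 0, 0])

```text
time_s: 6.5
tool_pos: [0.4685, 0.2789, 0.0527]
tool_rot: [[0.452, 0.892, 0.0], [0.892, -0.452, 0.0], [0.0, 0.0, -1.0]]
ft_force: [0.1, -0.2, -0.4]
grip_width: 0.0515
```

```bash
python3 look.py 5
```

```text
6.5 [0.46845473 0.27885587 0.05267242] [ 0.06692562 -0.24854197 -0.42476343] 0.05149566210170549
finger z mm [0.0802 0.084  0.0846 0.0849 0.0853 0.0861 0.0862 0.0867 0.0873 0.0875]
finger z mm [0.0807 0.084  0.0844 0.0847 0.0853 0.0858 0.0863 0.0869 0.0873 0.0875]
```

View pics/s5.png

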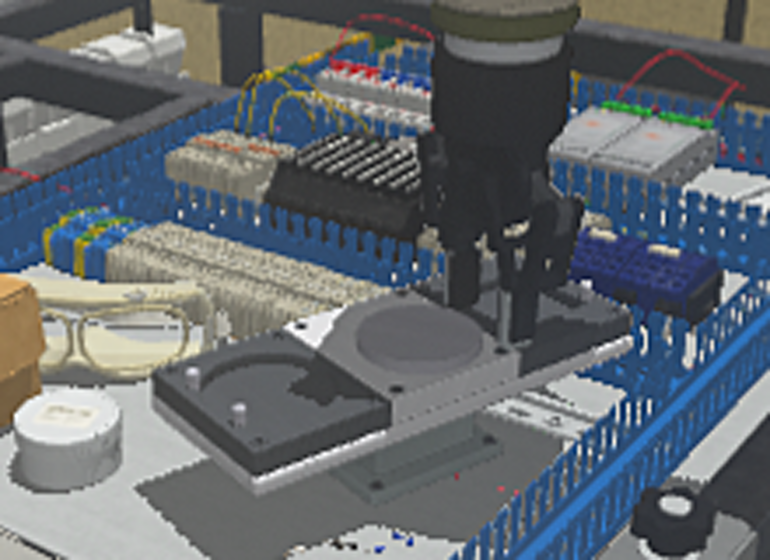

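>>> arm_command(delta_pos=[[0, 0, 0.5], [0, 0, 1], [0, 0, 1.5], [0, 0, 1.5], [0, 0, 1.5], [0, 0, 1.5], [0, 0, 1.5], [0, 0, 1.5]], roll=[0, 0, 0, 0, 0, 0, 0, 0])

```text
time_s: 7.6
tool_pos: [0.4684, 0.2788, 0.0511]
tool_rot: [[0.452, 0.892, -0.0], [0.892, -0.452, 0.0], [-0.0, -0.0, -1.0]]
ft_force: [-0.6, 0.3, -0.6]
grip_width: 0.0515
```

```bash
python3 look.py 6; python3 - <<'E'
from station import *
from h import *
s=sense();t=C-U*.0378
print(delta(s,[*t,.0512],UA))
E
```

```text
7.6 [0.46843644 0.27884994 0.05111868] [-0.64829253  0.28848457 -0.60045079] 0.05148390603852722
finger z mm [0.0803 0.0827 0.0831 0.0841 0.0845 0.085  0.0853 0.0855 0.0859 0.0863]
finger z mm [0.0801 0.0819 0.0827 0.0831 0.0836 0.0841 0.0846 0.0852 0.0857 0.0859]
(array([ 1.079e+02,  7.000e-01, -1.000e-01]), np.float64(63.12907682986098), np.float64(0.0006002416475216758))
```

View pics/w6.png

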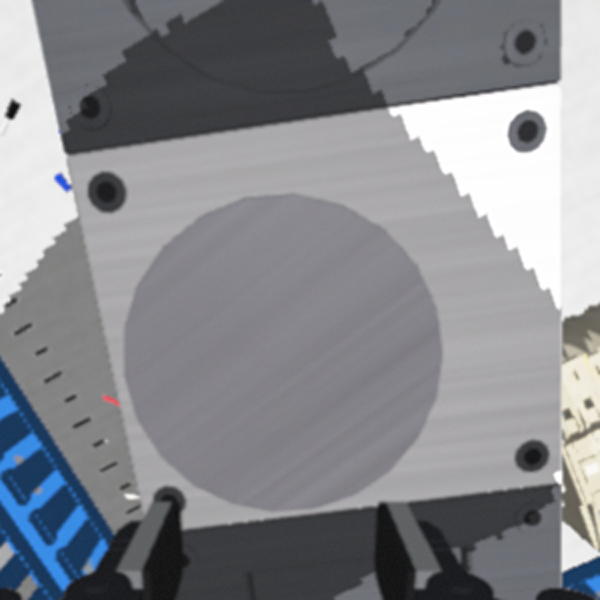

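>>> arm_command(delta_pos=[[4, 0.3, 0], [8, 0.5, 0], [12, 0.7, 0], [16, 0.7, 0], [20, 0.7, 0], [24, 0.7, 0], [27, 0.7, 0], [30, 0.7, 0]], roll=[0, 0, 0, 0, 0, 0, 0, 0])

```text
time_s: 8.7
tool_pos: [0.4827, 0.3054, 0.0511]
tool_rot: [[0.452, 0.892, -0.0], [0.892, -0.452, -0.0], [-0.0, -0.0, -1.0]]
ft_force: [-1.4, -2.1, 1.4]
grip_width: 0.051
```

```bash
python3 look.py 7
```

```text
8.7 [0.4826831  0.30544077 0.05112149] [-1.43345701 -2.10210228  1.38085568] 0.050958125769325166
finger z mm [0.0818 0.0827 0.0834 0.0843 0.0846 0.085  0.0853 0.0855 0.0856 0.0857]
finger z mm [0.0819 0.0827 0.0835 0.0842 0.0849 0.0851 0.0852 0.0854 0.0856 0.0856]
```

View pics/w7.png

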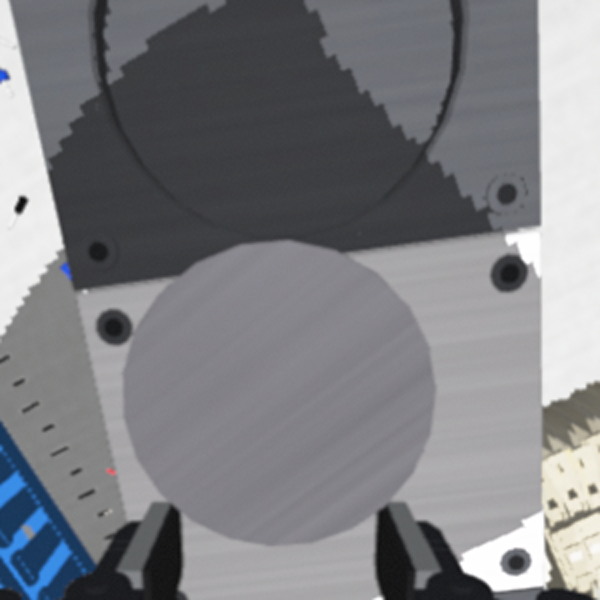

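View pics/s7.png

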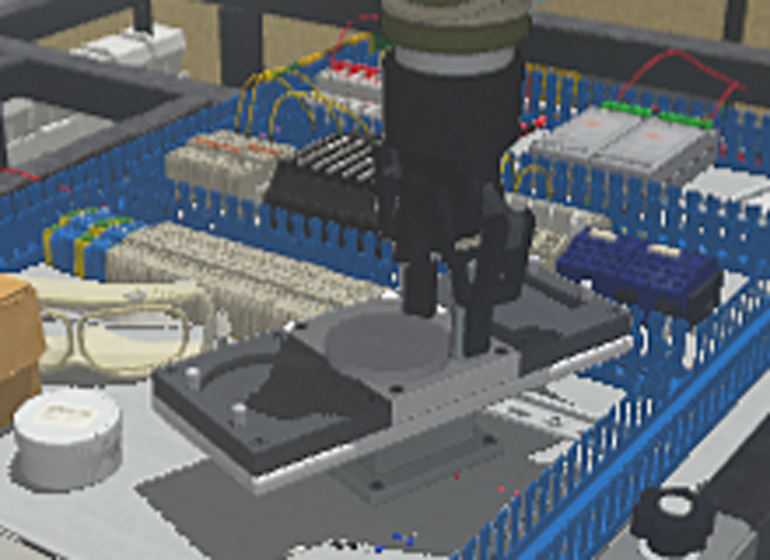

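>>> arm_command(delta_pos=[[6, 0, 0], [13, 0, 0], [20, 0, 0], [27, 0, 0], [34, 0, 0], [41, 0, 0], [48, 0, 0], [54, 0, 0]], roll=[0, 0, 0, 0, 0, 0, 0, 0])

```text
time_s: 9.8
tool_pos: [0.5072, 0.3538, 0.0511]
tool_rot: [[0.452, 0.892, -0.0], [0.892, -0.452, -0.0], [-0.0, 0.0, -1.0]]
ft_force: [-0.8, -1.2, 1.3]
grip_width: 0.0512
```

```bash
python3 look.py 8; python3 - <<'E'
from station import *
from h import *
s=sense();t=C-U*.0378
print(delta(s,[*t,.0512],UA))
E
```

```text
9.8 [0.50723048 0.35381373 0.05113173] [-0.77418711 -1.18110466  1.34903124] 0.05116451767335586
finger z mm [0.0817 0.0831 0.0834 0.0841 0.0849 0.0852 0.0855 0.0857 0.0858 0.0859]
finger z mm [0.0824 0.0833 0.0837 0.0843 0.0848 0.0851 0.0854 0.0856 0.0857 0.0859]
(array([23.1, -0. , -0. ]), np.float64(63.143125266650635), np.float64(0.0008454331242595032))
```

View pics/w8.png

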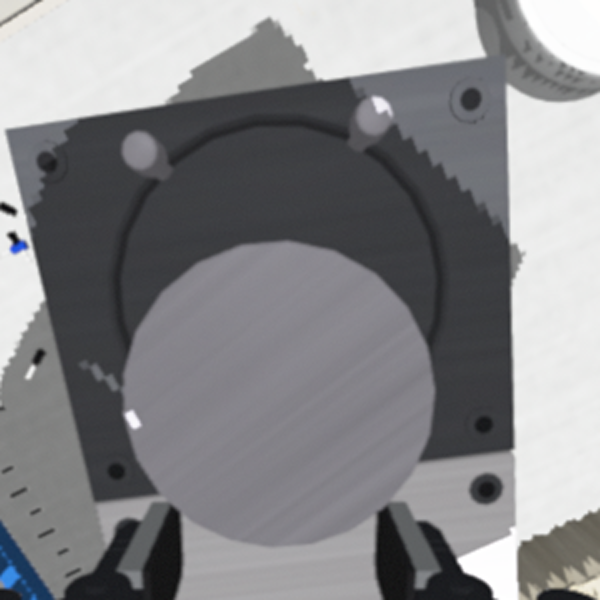

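>>> arm_command(delta_pos=[[4, 0, 0], [8, 0, 0], [11, 0, 0], [14, 0, 0], [17, 0, 0], [19, 0, 0], [21, 0, 0], [22, 0, 0]], roll=[0, 0, 0, 0, 0, 0, 0, 0])

```text
time_s: 10.9
tool_pos: [0.5171, 0.3732, 0.0511]
tool_rot: [[0.452, 0.892, 0.0], [0.892, -0.452, 0.0], [0.0, 0.0, -1.0]]
ft_force: [-0.3, -0.2, 0.6]
grip_width: 0.0515
```

```bash
python3 look.py 9
```

```text
10.9 [0.51705631 0.37321339 0.05113271] [-0.34419958 -0.18590486  0.57946176] 0.05149049557047734
finger z mm [0.0814 0.0822 0.0831 0.0835 0.0844 0.0846 0.0854 0.0856 0.086  0.0864]
finger z mm [0.08   0.0824 0.0828 0.0833 0.0837 0.0843 0.0846 0.0853 0.0857 0.0859]
```

View pics/w9.png

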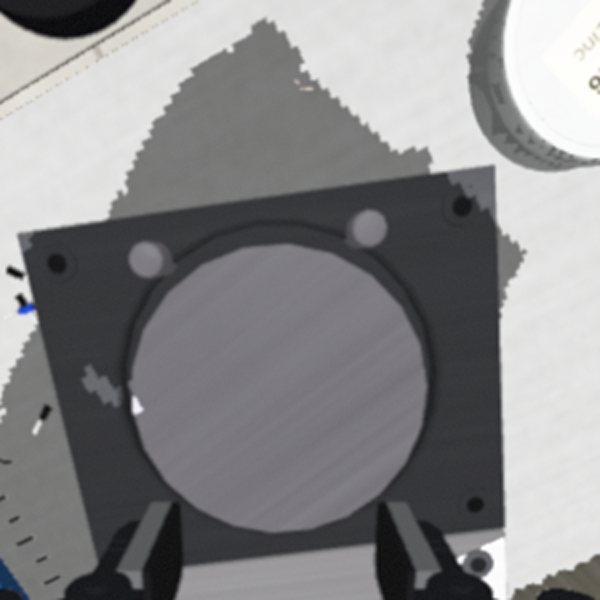

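View pics/s9.png

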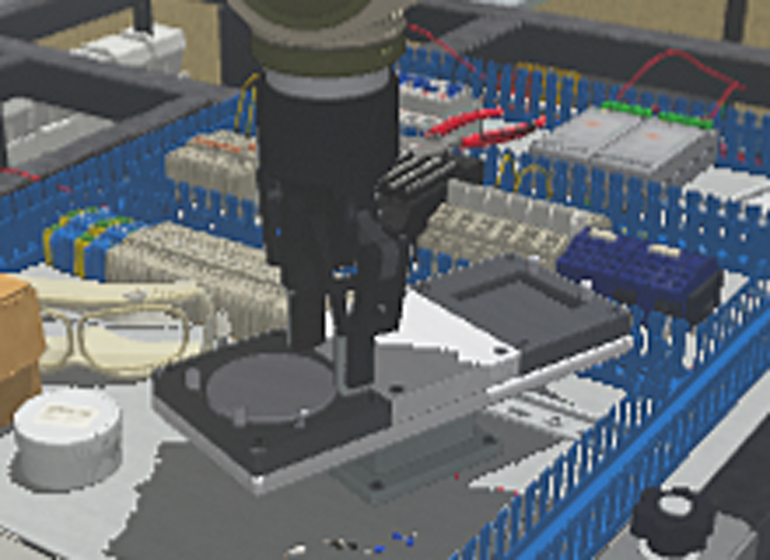

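It looks seated: the contact force has gone and the disc appears smaller. I'll back off, lift clear and check flatness by depth.

>>> arm_command(delta_pos=[[-5, 0, 0], [-12, 0, -5], [-20, 0, -15], [-20, 0, -30], [-20, 0, -45], [-20, 0, -60], [-20, 0, -60], [-20, 0, -60]], roll=[0, 0, 0, 0, 0, 0, 0, 0])

```text
time_s: 12.0
tool_pos: [0.5077, 0.3552, 0.1107]
tool_rot: [[0.452, 0.892, -0.001], [0.892, -0.452, -0.0], [-0.001, -0.001, -1.0]]
ft_force: [0.4, -0.1, -0.2]
grip_width: 0.0513
```

```bash
python3 - <<'E'
from station import *
from h import *
s=sense();m=camera_model('wrist');p,d=read_camera('wrist')
cv2.imwrite('pics/w10.png',cv2.resize(p[0:300,140:440,::-1],None,fx=2,fy=2,interpolation=cv2.INTER_CUBIC))
H,Wd=d.shape;v,u=np.mgrid[0:H,0:Wd]
f=210/np.tan(np.radians(m['vfov'])/2);K=np.array([[f,0,m['cx']],[0,f,m['cy']],[0,0,1]])
a=cv2.undistortPoints(np.stack([u.ravel(),v.ravel()],1)[:,None].astype(float),K,np.array([m['k1'],0,0,0,0]))[:,0]
z=d.ravel();P=(np.c_[a[:,0]*z,a[:,1]*z,z,np.ones_like(z)]@m['pose'].T)[:,:3]
r=np.linalg.norm(P[:,:2]-C,axis=1);ok=(z>0)
A_=np.c_[P[:,:2]-C,np.ones(len(P))]
def fit(k):
    c=np.linalg.lstsq(A_[k],P[k,2],rcond=None)[0];return c.round(4),k.sum(),np.std(P[k,2]-A_[k]@c).round(5)
k1=ok&(r<.031)&(P[:,2]>.06)&(P[:,2]<.1)
L=(P[:,:2]-C);lx=L@[A[1],-A[0]];ly=L@A
k2=ok&(r>.044)&(abs(lx)<.05)&(abs(ly)<.042)&(P[:,2]>.07)&(P[:,2]<.082)
print('disc',fit(k1));print('die',fit(k2));print(s['time_s'],s['tool_pos'],s['ft_force'])
p,dd=read_camera('top');cv2.imwrite('pics/t10.png',cv2.resize(p[150:300,170:350,::-1],None,fx=4,fy=4,interpolation=cv2.INTER_CUBIC))
E
```

```text
disc (array([-0.0001, -0.0001,  0.0773]), np.int64(6792), np.float64(0.00065))
die (array([0.    , 0.0013, 0.0774]), np.int64(5295), np.float64(0.00072))
12.0 [0.50769591 0.35520333 0.11066645] [ 0.35571428 -0.14647863 -0.17279038]
```

View pics/w10.png

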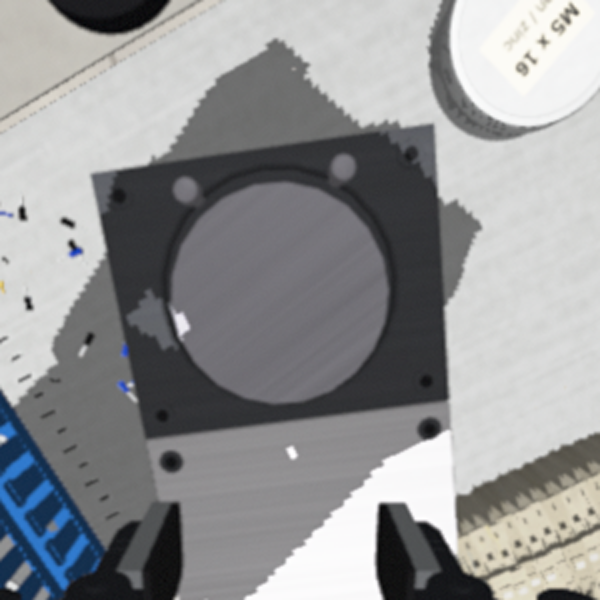

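View pics/t10.png

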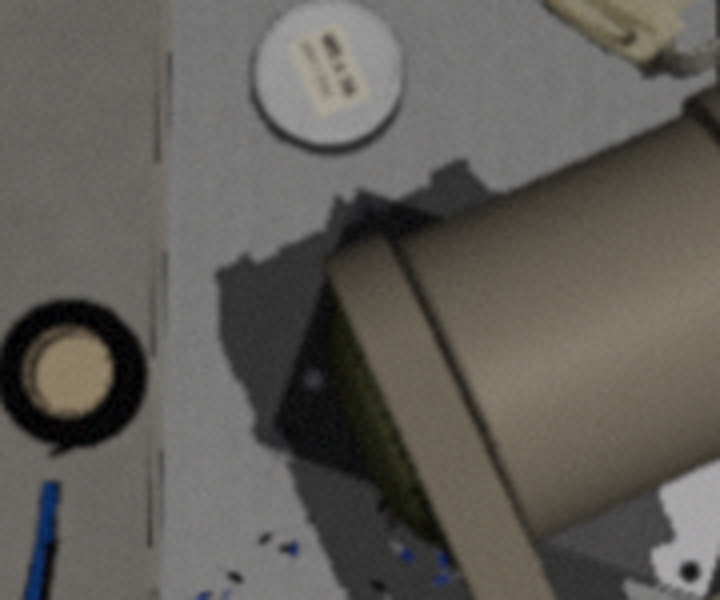

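The wrist view shows the disc inside the cavity ring at (279,292), with a gap all round. Its top is at the same height as the die face (0.0773 m against 0.0774 m) and level. The gripper is clear, and the tin and tape are where they were. I'm handing in the job.

```bash
python3 -c "
from station import *
print(close_job())"
```

```text
the job is handed in; nothing more can be done
None
```

The blank is seated flat in the round die, and the job was handed in at about 12 s of the 45 s allowed. I pushed it along the deck with the two half-open fingers as a V-shaped pusher (about 2.5 N). It dropped into the cavity, and I backed off and lifted clear.

**Last checks:**
- **Height:** by wrist-camera depth the blank's top is at 77.3 mm and the die face at 77.4 mm, so it is flush, as it should be when fully home.
- **Flatness:** the blank's tilt measured below 0.001 rad.
- **Centring:** the blank sits inside the cavity ring with a gap all round. I judged this by eye and did not measure the offset.
- **Robot and surroundings:** contact force was about zero and the gripper was roughly 60 mm above its pushing height. In the last top view the tape roll and tin had not visibly moved.

**Readings that disagreed:**
- **Fingertip height:** the half-open fingertips were about 29 mm above the reported TCP. I had expected only a few millimetres from the description, so I lowered the arm in small steps using camera depth.
- **Camera offset:** the wrist and top cameras differed by about 2 to 3 mm on the blank's position, roughly the stated calibration error.

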